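# Back off a left-hand clamp lever and take the belt guide off an edge burnisher

## Task

Take the yellow belt guide off the edge burnisher and stand it flat in the wooden tray. It is held by a ball lever on a left-hand thread, so work the lever clockwise (seen from above), feeling that it slackens, all the way round until it comes up against its retaining ring, and neither tighten it nor lean hard on it; then draw the guide straight out from under the clamp by its fence, lower it into the tray and let go, leaving the lever slack and the things lying about undisturbed.

Things in the scene. Friction and masses are not known exactly. Their poses are not given: they have to be found in the camera images.
- burnisher: Leather edge burnisher, bolted down: green case, flat deck 50 mm above the bench. Origin on the bench under the clamp stud's axis; z up, +x away from the operator, +y left. Case x -180 to +55, y -75 to +75 mm; grey motor at its left to y = +135 mm, 74 mm high. The guide's foot lies on the deck between two strips 3 mm high along x (1.5 mm play each side).
- wheel_top (a point): Top centre of the brown grooved burnishing wheel, 44 mm in diameter, fixed on the deck: 84 mm above the bench, at x = -140, y = +46 mm of the burnisher.
- nut: Clamp nut, 26 mm round, top 34 mm above its origin, on a left-hand thread, 6 mm a turn: clockwise from above slackens and lifts it, anticlockwise tightens it onto the guide. Origin on the stud axis, 50 mm above the bench when quite tight; x along the lever. A sprung 30 mm washer under it presses the guide's foot with 30 to 55 N at first, and lets go of it within 90 degrees.
- lever: Slim lever fixed in the nut: a 9 mm steel bar that rises outwards to a black ball. Origin and axes as the nut's, but the bar springs: pushed at the ball, it lags or leads the nut by about 1 degree for every 5 N. More than 25 N at the ball (5 degrees) overstrains it, either way.
- retaining_ring (a point): Ring on the stud axis, 88 mm above the bench, that ends the nut's rise (4.5 mm from quite tight). How far the nut was nipped up differs: the nut meets the ring somewhere between 200 and 272 degrees from its start, to be felt. The push at the ball is about 2 to 10 N until then; against the ring it climbs by some 4 N for each mm that the ball still gives.
- lever_ball (a point): Centre of the black ball, 24 mm in diameter, on the end of the lever: 68 mm from the stud axis, 51 mm above the nut's origin (101 mm above the bench when tight). It can be pushed round from behind with the closed fingers; at that height nothing else stands in its circle.
- guide: Loose belt guide, 0.14 to 0.22 kg: an aluminium foot 6 mm thick, 50 mm wide, and an upright yellow fence 10 mm thick (x -67 to -57 mm), 110 mm long, 26 mm high. Origin on the underside; in place it is on the stud axis at deck height, axes as the burnisher's. It comes off by sliding to its -x by 32 to 45 mm on the deck (farther, the fence meets the wheel), then lifts.
- fence_top (a point): Middle of the fence's top edge, 62 mm from the guide's origin along its -x, 26 mm above its underside. The fence is pinched here from above, across its 10 mm thickness; two gussets stand behind it, 37 mm apart, the nut 44 mm behind it.
- slot_mouth (a point): Open end of the foot's slot, 24 mm from the guide's origin along its +x. The slot is 13.6 mm wide round the 10 mm stud. A lip 2.2 mm high and 6 mm wide stands on the foot at this end: the washer clears it only when the nut is up at the ring, or within 0.7 mm of it.
- tray: Open wooden tray, heavy: outside 170 mm along its x, 200 mm along its y, 28 mm high; walls and floor 5 mm. Origin: centre of the underside.
- dye_brown: Bystander: white bottle of edge paint with a brown band and black cap, 42 mm in diameter, 104 mm high; origin at its underside.
- weight: Bystander: grey steel pattern weight with a knob, 57 mm in diameter, 55 mm high; origin at its underside.
- beeswax: Bystander: yellow cake of beeswax, 36 x 52 x 21 mm; origin at its underside.
- bone_folder: Bystander: ivory-coloured bone folder, 21 x 149 x 8 mm, lying flat; origin at its underside.
Not all that is in view belongs to the job. Of the things like the guide, leave any that is purple or red; of the rest the larger one is meant.

How it is judged:
By the outcome, as a careful person would: the job done as asked, in the order asked, and still so for the second after the job is handed in, with the robot touching nothing.
It also fails if it takes over 66 s, if anything falls off the work surface, if the arm or the gripper's body presses on something with over 40 N, if the wrist force passes 120 N, or if a joint passes its speed limit or range.

## Robot

A 6-joint arm with a two-finger parallel gripper is mounted at the origin on a cart in front of the work surface, level with it; the furniture and walls round the work are solid. World frame = base frame: x ahead of the robot, y to its left, z up, the work surface at z = 0. Lengths are in mm, angles in rad, forces in N, time in s.
With the tool pointing down it reaches from about 275 to 1000 mm from the base axis. Payload 8.4 kg.
Tool frame: the origin (TCP) lies on the mounting face of the last link; the fingertips stand 173 mm ahead of it and the grasp point (between the pads) lies 155 mm ahead of it; z points along the fingers, y is the line along which they close (so a half turn about z gives the same grasp; the last joint's range is limited). The gripper opens to 85 mm and grips with 20 to 120 N. Pads are 22 mm wide; open, the fingers measure 114 mm over their backs; the gripper's body (76 mm by 85 mm) begins 54 mm behind the grasp point. The pads swing forward as they close: fully open they stand 13 mm farther back than shut.
Start: joints at [-1.259, 0.353, 1.633, -0, 1.155, -0.002], TCP at [192.921, -594.484, 404.681] pointing down, gripper open.
Joint ranges: [-2.63, 2.63], [-0.92, 2.1], [0.06, 2.66], [-1.3, 4.44], [0, 2.69], [-3.02, 3.02]. Speed limits (rad/s): [2.22, 2.22, 2.79, 3.14, 3.14, 3.14].

## Interface

Orientations are given as [roll, pitch, yaw] about the fixed x, y, z axes, in that order (R = Rz(yaw) Ry(pitch) Rx(roll)).
In Python, from rig import r gives the robot as it stands.
- The arm moves only by the tool apply_moves, never from a script. Its argument "deltas" is a list of rows, each an object with "claw": the gripper command: -1 is fully open, 1 is shut, values between are in proportion; "delta_pos": the shift along the tool's x, y, z in cm, a list of three; "yaw": the turn about the tool's z in rad. In form: [{"claw": claw, "delta_pos": [tx, ty, tz], "yaw": yaw}, ...]. A call has 1 to 8 rows; each row shifts and turns the commanded pose from where the row before left it, along the tool's axes as they then stand; what a row does not reach is not made up. A row lasts 1/8 s, in which the tool goes at most 62.5 mm and 10.7 degrees, less where a joint would pass 70% of its speed; a pose out of reach is approached as far as the arm can. A call with a gripper value outside its range is refused whole. The fingers move at their own pace and stop on an object; "grip_force" is the grip in N (left out, the last holds). Time passes only in rows, so rows that do not move let the fingers close. It gives the time, the measured TCP pose, the force, the opening and the grip force at its end, in the units of the state.
- r.sense(): the state, without advancing time (a new reading comes with each control period).
- r.grab_frame(name): name is "scene" or "top"; returns a dict with "img" (480x640x3 uint8, blue, green, red), "z_map" (480x640 float32, mm along the optical axis (not along the pixel's ray), 0 where there is no reading), "fx", "fy", "cx", "cy" (pixels), "eye" and "rotation" of the camera in the world. Camera axes: x right, y up, looking along -z (the intrinsics and any distortion apply to the point x, -y, -z); pixel columns grow to the right and rows downward; lengths in mm; the calibration is good to about 2 mm. A picture is of the moment at which its call begins.
- r.sign_off(): hands the job in; it is judged then, once.
The state is a dict: "clock": time; "qpos": joint angles; "qvel": joint speeds; "joint_efforts": joint torques, N m; "eef_pos": TCP position; "tcp_rot": TCP orientation; "contact_force": force on the tool from outside, world axes, zero at the start; "wrist_torque": the same for the moment, N m; "opening": opening from 0.0 (shut) to 1.0 (fully open); "grasp_force": force on a finger pad.
Only numpy, scipy, OpenCV 4.12 (cv2) and the standard library are available. Lean on these libraries where they do the work, as an engineer would, in place of code of your own. Each camera call takes 0.05 s, during which the arm holds its last target. There are 200 camera calls.

## Working session

There is one attempt and no reset: what is moved stays moved. The work goes in short steps, Python scripts to look and compute and a tool call to move; the robot and the scene stay as the last step left them, time stands still between calls to the robot, and variables do not carry over. Pictures are saved under pics/ and viewed, at most 10 in all, crops included, and the job is handed in when it is done.

Besides the shell and the picture viewer there is one more tool, called after "Emit:" by a JSON object that holds its "name" and its "arguments". apply_moves: Moves the arm, as the interface text tells. Its arguments: {"type":"object","properties":{"deltas":{"type":"array"},"grip_force":{"type":"number"}},"required":["deltas"]}

```bash
mkdir -p pics; cat > h.py <<'E'
import numpy as np, cv2
from rig import r
def world(f,u,v,z=None):
    # pixel -> world using depth
    z=f['z_map'][int(round(v)),int(round(u))] if z is None else z
    p=np.array([(u-f['cx'])/f['fx']*z, -(v-f['cy'])/f['fy']*z, -z])
    return np.array(f['eye'])+np.array(f['rotation'])@p
def cloud(f):
    v,u=np.mgrid[:480,:640]; z=f['z_map'].astype(float)
    p=np.stack([(u-f['cx'])/f['fx']*z,-(v-f['cy'])/f['fy']*z,-z],-1)
    w=p@np.array(f['rotation']).T+np.array(f['eye']); w[z==0]=np.nan
    return w
E
python3 - <<'E'
from h import *
s=r.sense(); print(s)
for n in('scene','top'):
    f=r.grab_frame(n); cv2.imwrite(f'pics/{n}0.png',f['img']); np.savez(f'{n}0.npz',**f)
    print(n,f['fx'],f['fy'],f['cx'],f['cy'],f['eye'],np.round(f['rotation'],3).tolist(),[k for k in f])
E
```

```text
{'clock': 0.0, 'qpos': array([-1.25941080e+00,  3.53664897e-01,  1.63412751e+00,  4.12742753e-05,
        1.15517297e+00, -2.42705941e-03]), 'qvel': array([-2.89400208e-04,  8.14887730e-05, -1.67479115e-04, -9.25572197e-04,
       -2.57488932e-03, -1.42526634e-03]), 'joint_efforts': array([ 3.15788617e-03, -6.05237961e+01, -3.42061007e+01, -6.84993643e-05,
        9.22858104e-03,  5.46765065e-06]), 'eef_pos': array([ 192.85029629, -594.26536667,  403.95388162]), 'tcp_rot': array([-3.14022003e+00, -4.10690246e-05,  3.13795866e-01]), 'contact_force': array([ 0.61206651, -1.14146022,  1.40175106]), 'wrist_torque': array([ 0.00083593, -0.00966083,  0.02681419]), 'grasp_force': 0.0, 'opening': 1.0002064880302797}
scene 554.4236656477123 554.4236656477123 327.9097434170502 237.95251963663625 [  64.30185435  781.47342804 1222.12805436] [0.705, 0.02, -2.632] ['img', 'z_map', 'fx', 'fy', 'cx', 'cy', 'eye', 'rotation']
top 520.1429610517732 520.1429610517732 315.4449133023529 239.42228198452202 [ 481.59245932  -71.41318625 1175.30015288] [0.071, -0.011, -1.564] ['img', 'z_map', 'fx', 'fy', 'cx', 'cy', 'eye', 'rotation']
```

```bash
python3 - <<'E'
s=open('h.py').read()
s=s.replace("from rig import r\n","from rig import r\nfrom scipy.spatial.transform import Rotation as Rn\ndef RM(f): return Rn.from_euler('xyz',f['rotation']).as_matrix()\n").replace("np.array(f['rotation'])","RM(f)")
open('h.py','w').write(s)
E
python3 -c "
from h import *
f=np.load('top0.npz'); w=cloud(f); print(w[::60,::80].round(0)[...,:].tolist())" | head -c 2500
```

```text
[[[1599.0, 1202.0, -889.0], [1118.0, 466.0, 4.0], [1121.0, 282.0, 3.0], [1121.0, 95.0, 7.0], [1125.0, -91.0, 4.0], [1126.0, -277.0, 7.0], [1126.0, -464.0, 10.0], [1136.0, -657.0, -2.0]], [[1355.0, 1200.0, -907.0], [956.0, 441.0, 48.0], [979.0, 278.0, 0.0], [979.0, 93.0, 5.0], [979.0, -92.0, 9.0], [982.0, -277.0, 8.0], [985.0, -463.0, 6.0], [987.0, -650.0, 5.0]], [[1102.0, 1182.0, -898.0], [785.0, 382.0, 168.0], [836.0, 273.0, 4.0], [837.0, 90.0, 8.0], [840.0, -93.0, 3.0], [838.0, -274.0, 17.0], [842.0, -460.0, 8.0], [845.0, -647.0, 4.0]], [[858.0, 1172.0, -901.0], [nan, nan, nan], [698.0, 271.0, 1.0], [699.0, 89.0, 2.0], [700.0, -93.0, 8.0], [702.0, -276.0, 6.0], [703.0, -459.0, 5.0], [705.0, -643.0, 4.0]], [[617.0, 1161.0, -902.0], [560.0, 446.0, 2.0], [561.0, 265.0, 6.0], [562.0, 86.0, 3.0], [564.0, -94.0, 2.0], [565.0, -276.0, 0.0], [566.0, -457.0, 4.0], [568.0, -640.0, 3.0]], [[381.0, 1146.0, -897.0], [426.0, 439.0, 5.0], [426.0, 264.0, -2.0], [428.0, 84.0, 2.0], [429.0, -95.0, 2.0], [433.0, -262.0, 75.0], [431.0, -455.0, 3.0], [432.0, -633.0, 9.0]], [[147.0, 1136.0, -899.0], [293.0, 436.0, 1.0], [294.0, 259.0, 1.0], [295.0, 82.0, 1.0], [295.0, -96.0, -2.0], [297.0, -274.0, 1.0], [297.0, -454.0, -1.0], [298.0, -634.0, -0.0]], [[-82.0, 1126.0, -901.0], [-80.0, 814.0, -895.0], [nan, nan, nan], [107.0, 107.0, -212.0], [109.0, -101.0, -208.0], [-76.0, -428.0, -897.0], [-76.0, -743.0, -901.0], [-73.0, -1056.0, -895.0]]]
```

View pics/top0.png

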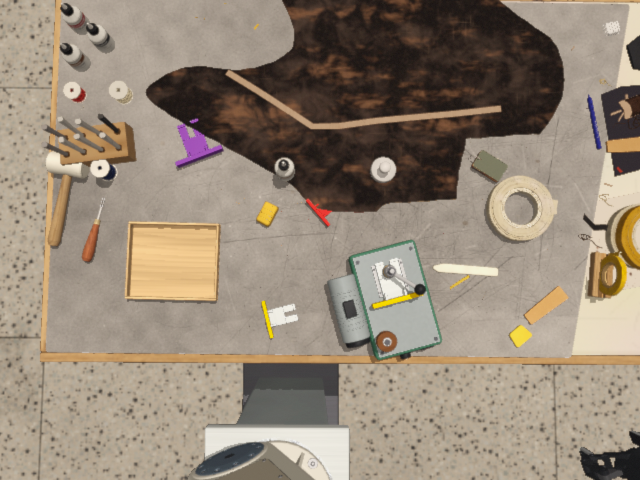

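View pics/scene0.png

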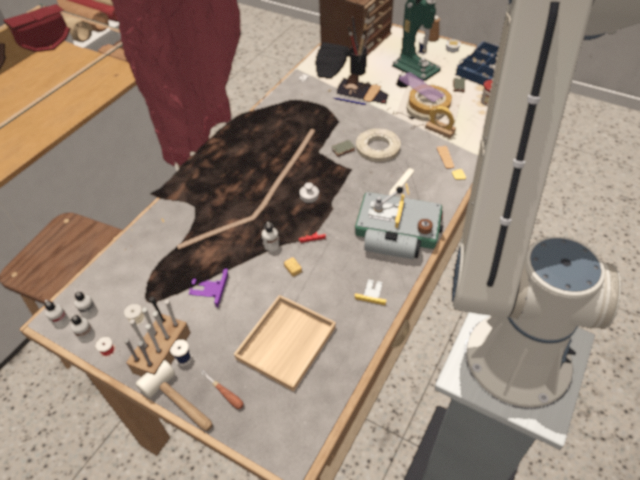

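```bash
cat > m.py <<'E'
from h import *
F={n:np.load(n+'0.npz') for n in('top','scene')}
def seg(n,box,lo,hi,zr,show=1):
    f=F[n]; w=cloud(f); hsv=cv2.cvtColor(f['img'],cv2.COLOR_BGR2HSV)
    m=cv2.inRange(hsv,np.array(lo),np.array(hi))>0
    b=np.zeros_like(m); b[box[1]:box[3],box[0]:box[2]]=1
    m&=b; return m,w
def at(n,u,v,h):
    """pixel ray to height h"""
    f=F[n]; d=RM(f)@np.array([(u-f['cx'])/f['fx'],-(v-f['cy'])/f['fy'],-1.]); e=np.array(f['eye'])
    return e+d*(h-e[2])/d[2]
E
python3 - <<'E'
from m import *
def rep(name,n,box,lo,hi,h):
    m,w=seg(n,box,lo,hi,0); vs,us=np.nonzero(m)
    q=w[m]; pts=np.array([at(n,u,v,h)[:2] for u,v in zip(us,vs)])
    rc=cv2.minAreaRect(pts.astype(np.float32))
    print(name,n,len(us),'px',us.mean().round(1),vs.mean().round(1),'cloud med',np.nanmedian(q,0).round(1),'at h',pts.mean(0).round(1),'rect',np.round(rc[0],1),np.round(rc[1],1),round(rc[2],2))
rep('green','top',(325,230,450,370),(65,90,30),(95,255,140),50)
rep('fence','top',(360,280,430,312),(20,150,90),(32,255,255),76)
rep('ball','top',(408,280,432,300),(0,0,0),(180,255,60),101)
rep('wheel','top',(370,325,400,357),(0,90,30),(18,255,200),84)
rep('tray','top',(115,210,230,310),(8,50,100),(25,200,255),28)
rep('fence','scene',(390,190,410,232),(20,150,90),(32,255,255),76)
rep('ball','scene',(392,180,412,200),(0,0,0),(180,255,60),101)
rep('wheel','scene',(412,215,436,238),(0,90,30),(18,255,200),84)
f=F['top']; c=f['img'][225:375,315:460]; cv2.imwrite('pics/crop1.png',cv2.resize(c,None,fx=4,fy=4,interpolation=cv2.INTER_CUBIC))
w=cloud(f)
sub=w[240:372,330:445]; 
for nm,(u0,v0,u1,v1) in dict(knob=(385,266,396,277)).items(): print(nm,np.nanpercentile(w[v0:v1,u0:u1,2],[10,50,90,98]))
E
```

```text
green top 365 px 379.9 300.6 cloud med [ 440.  -208.7   45.5] at h [ 430.9 -223.2] rect [ 433.2 -255.1] [230.9 147.3] 15.19
fence top 241 px 394.9 300.1 cloud med [ 433.  -250.7   76. ] at h [ 432.9 -251.4] rect [ 434.4 -255.4] [ 11.3 108.6] 15.13
ball top 74 px 419.5 289.1 cloud med [ 457.2 -295.3  111. ] at h [ 456.9 -298.1] rect [ 457.  -298.1] [16.4 18.7] 0.36
wheel top 278 px 385.7 341.3 cloud med [ 348.  -229.9   77.9] at h [ 347.9 -230.4] rect [ 343.5 -227.8] [51.3 60.2] 0.28
tray top 7442 px 172.2 260.8 cloud med [514.  236.7   5.2] at h [513.7 230.9] rect [514.1 230.8] [206.5 174. ] 88.97Traceback (most recent call last):
  File "<stdin>", line 12, in <module>
  File "<stdin>", line 5, in rep
cv2.error: OpenCV(4.12.0) /io/opencv/modules/imgproc/src/convhull.cpp:143: error: (-215:Assertion failed) total >= 0 && (depth == CV_32F || depth == CV_32S) in function 'convexHull'
```

```bash
python3 - <<'E'
from m import *
F_=F['top']; c=F_['img'][225:375,315:465]; A=cv2.resize(c,(600,600),interpolation=cv2.INTER_CUBIC)
cv2.imwrite('pics/crop1.png',A)
c=F['scene']['img'][175:265,345:455]; cv2.imwrite('pics/crop2.png',cv2.resize(c,(770,630)[:2],interpolation=cv2.INTER_CUBIC)[:600])
hs=cv2.cvtColor(F['scene']['img'],cv2.COLOR_BGR2HSV)
def ray(n,u,v):
    f=F[n]; d=RM(f)@np.array([(u-f['cx'])/f['fx'],-(v-f['cy'])/f['fy'],-1.]); return np.array(f['eye']),d/np.linalg.norm(d)
def tri(a,b):
    (e1,d1),(e2,d2)=ray('top',*a),ray('scene',*b)
    t=np.linalg.lstsq(np.c_[d1,-d2],e2-e1,rcond=None)[0]; p,q=e1+t[0]*d1,e2+t[1]*d2
    return ((p+q)/2).round(1),round(np.linalg.norm(p-q),1)
def cen(n,box,lo,hi):
    m,w=seg(n,box,lo,hi,0); v,u=np.nonzero(m); return (u.mean(),v.mean()),len(u),np.nanmedian(w[m],0).round(1)
for nm,tb,sb,lo,hi in [('fence',(360,280,430,312),(385,190,412,230),(18,110,90),(34,255,255)),
 ('ball',(408,280,432,300),(392,180,412,198),(0,0,0),(180,255,75)),
 ('wheel',(370,325,400,357),(412,215,436,238),(0,80,30),(20,255,200))]:
    try:
        a=cen('top',tb,lo,hi); b=cen('scene',sb,lo,hi); print(nm,a,b,tri(a[0],b[0]))
    except Exception as e: print(nm,e)
w=cloud(F_)
print('knob z',np.nanpercentile(w[266:277,385:396,2],[10,50,90]).round(1), 'tray in', np.nanmedian(w[235:290,140:205,2]))
E
```

```text
fence ((np.float64(394.9182156133829), np.float64(300.0594795539034)), 269, array([ 433. , -251.4,   75.6])) ((np.float64(399.264367816092), np.float64(211.8505747126437)), 87, array([ 430.1, -242.6,   75.2])) (array([ 433.7, -253.1,   60.4]), np.float64(3.3))
ball ((np.float64(419.6904761904762), np.float64(288.9404761904762)), 84, array([ 457.3, -296.1,  110.8])) ((np.float64(399.42105263157896), np.float64(189.89473684210526)), 19, array([ 454. , -287.6,  108.8])) (array([ 457.9, -298.9,   97. ]), np.float64(1.9))
wheel ((np.float64(385.8263888888889), np.float64(341.50347222222223)), 288, array([ 347.8, -231. ,   77.9])) ((np.float64(424.64462809917353), np.float64(227.0082644628099)), 121, array([ 343.8, -217.8,   76.3])) (array([ 346.8, -232.9,   61.8]), np.float64(4.4))
knob z [ 75.9  87.7 101.6] tray in 4.797434709464255
```

View pics/crop1.png

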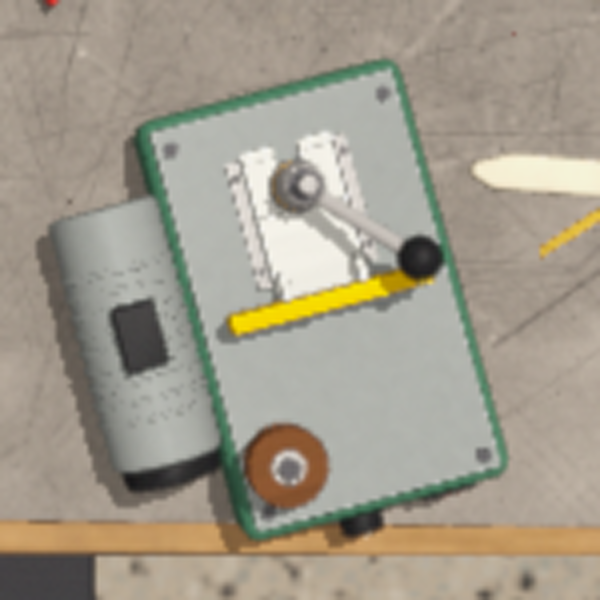

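View pics/crop2.png

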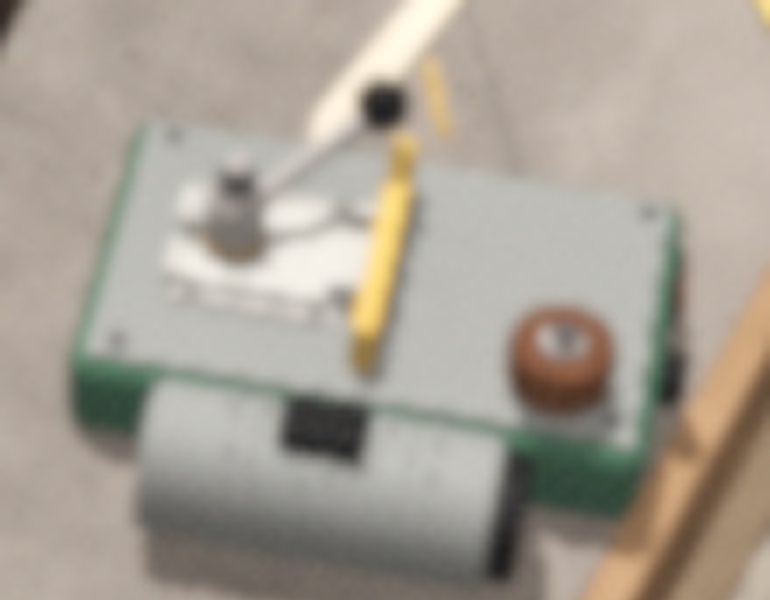

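```bash
cat > plan.py <<'E'
from h import *
import json
def plan(target,psi,n,claw,p0=None,psi0=None):
    """straight world line to TCP target with yaw psi (rad), n rows, rounded"""
    s=r.sense(); p=np.array(s['eef_pos'] if p0 is None else p0,float); y=s['tcp_rot'][2] if psi0 is None else psi0
    target=np.array(target,float); rows=[]
    for i in range(n):
        k=n-i; w=(target-p)/k; dy=round(-(psi-y)/k,3)
        T=Rn.from_euler('xyz',[np.pi,0,y]).as_matrix()
        d=np.round(T.T@w/10,2); p=p+T@d*10; y-=dy
        rows.append({"claw":claw,"delta_pos":d.tolist(),"yaw":dy})
    print(json.dumps(rows)); print('end',p.round(1),round(y,3)); return p,y
def st():
    s=r.sense(); print('t',round(s['clock'],2),'p',s['eef_pos'].round(1),'rpy',s['tcp_rot'].round(3),'F',s['contact_force'].round(1),'q',s['qpos'].round(2),'op',round(s['opening'],2)); return s
E
python3 - <<'E'
from plan import *
p,y=plan([488,-315,320],2.594,16,1)
E
```

```text
[{"claw": 1, "delta_pos": [2.29, -1.09, 0.53], "yaw": -0.143}, {"claw": 1, "delta_pos": [2.43, -0.75, 0.52], "yaw": -0.142}, {"claw": 1, "delta_pos": [2.51, -0.4, 0.53], "yaw": -0.143}, {"claw": 1, "delta_pos": [2.54, -0.04, 0.52], "yaw": -0.142}, {"claw": 1, "delta_pos": [2.52, 0.32, 0.53], "yaw": -0.143}, {"claw": 1, "delta_pos": [2.45, 0.67, 0.52], "yaw": -0.142}, {"claw": 1, "delta_pos": [2.33, 1.01, 0.53], "yaw": -0.143}, {"claw": 1, "delta_pos": [2.16, 1.34, 0.52], "yaw": -0.142}, {"claw": 1, "delta_pos": [1.95, 1.63, 0.53], "yaw": -0.143}, {"claw": 1, "delta_pos": [1.7, 1.89, 0.52], "yaw": -0.142}, {"claw": 1, "delta_pos": [1.41, 2.11, 0.53], "yaw": -0.143}, {"claw": 1, "delta_pos": [1.1, 2.29, 0.52], "yaw": -0.142}, {"claw": 1, "delta_pos": [0.76, 2.42, 0.53], "yaw": -0.143}, {"claw": 1, "delta_pos": [0.41, 2.5, 0.52], "yaw": -0.142}, {"claw": 1, "delta_pos": [0.05, 2.54, 0.53], "yaw": -0.143}, {"claw": 1, "delta_pos": [-0.31, 2.52, 0.52], "yaw": -0.142}]
end [ 488. -315.  320.] 2.594
```

Emit:
{"name": "apply_moves", "arguments": {"deltas": [{"claw": 1, "delta_pos": [2.29, -1.09, 0.53], "yaw": -0.143}, {"claw": 1, "delta_pos": [2.43, -0.75, 0.52], "yaw": -0.142}, {"claw": 1, "delta_pos": [2.51, -0.4, 0.53], "yaw": -0.143}, {"claw": 1, "delta_pos": [2.54, -0.04, 0.52], "yaw": -0.142}, {"claw": 1, "delta_pos": [2.52, 0.32, 0.53], "yaw": -0.143}, {"claw": 1, "delta_pos": [2.45, 0.67, 0.52], "yaw": -0.142}, {"claw": 1, "delta_pos": [2.33, 1.01, 0.53], "yaw": -0.143}, {"claw": 1, "delta_pos": [2.16, 1.34, 0.52], "yaw": -0.142}]}}

```text
clock: 1.1
eef_pos: [341.0, -454.1, 362.2]
tcp_rot: [-3.141, -0.0, 1.458]
contact_force: [0.1, 0.7, -0.1]
opening: -0.001
grasp_force: 0.0
```

Emit:
{"name": "apply_moves", "arguments": {"deltas": [{"claw": 1, "delta_pos": [1.95, 1.63, 0.53], "yaw": -0.143}, {"claw": 1, "delta_pos": [1.7, 1.89, 0.52], "yaw": -0.142}, {"claw": 1, "delta_pos": [1.41, 2.11, 0.53], "yaw": -0.143}, {"claw": 1, "delta_pos": [1.1, 2.29, 0.52], "yaw": -0.142}, {"claw": 1, "delta_pos": [0.76, 2.42, 0.53], "yaw": -0.143}, {"claw": 1, "delta_pos": [0.41, 2.5, 0.52], "yaw": -0.142}, {"claw": 1, "delta_pos": [0.05, 2.54, 0.53], "yaw": -0.143}, {"claw": 1, "delta_pos": [-0.31, 2.52, 0.52], "yaw": -0.142}]}}

```text
clock: 2.1
eef_pos: [488.5, -314.4, 320.2]
tcp_rot: [3.142, -0.001, 2.599]
contact_force: [0.2, -0.1, 0.4]
opening: 0.002
grasp_force: 0.0
```

```bash
python3 -c "
from plan import *
st()"
```

```text
t 2.1 p [ 488.5 -314.4  320.2] rpy [ 3.142e+00 -1.000e-03  2.599e+00] F [ 0.2 -0.1  0.4] q [-0.57  0.38  1.8  -0.    0.96 -1.6 ] op 0.0
```

Emit:
{"name": "apply_moves", "arguments": {"deltas": [{"claw": 1, "delta_pos": [0, 0, 2], "yaw": 0}, {"claw": 1, "delta_pos": [0, 0, 2], "yaw": 0}, {"claw": 1, "delta_pos": [0, 0, 1.7], "yaw": 0}, {"claw": 1, "delta_pos": [0, 0, 0], "yaw": 0}, {"claw": 1, "delta_pos": [0.3, 0, 0], "yaw": 0}, {"claw": 1, "delta_pos": [0.3, 0, 0], "yaw": 0}, {"claw": 1, "delta_pos": [0.2, 0, 0], "yaw": 0}, {"claw": 1, "delta_pos": [0, 0, 0], "yaw": 0}]}}

```text
clock: 3.1
eef_pos: [481.1, -311.0, 264.0]
tcp_rot: [3.142, 0.0, 2.594]
contact_force: [-0.6, -0.1, 0.4]
opening: 0.002
grasp_force: 0.0
```

```bash
python3 - <<'E'
from plan import *
f=r.grab_frame('scene'); cv2.imwrite('pics/s2.png',cv2.resize(f['img'][140:290,320:480],(640,600),interpolation=cv2.INTER_CUBIC))
st()
E
```

```text
t 3.15 p [ 481.2 -311.   264. ] rpy [-3.142  0.     2.594] F [-0.5  0.3 -0.2] q [-0.58  0.44  1.86 -0.    0.84 -1.6 ] op 0.0
```

View pics/s2.png

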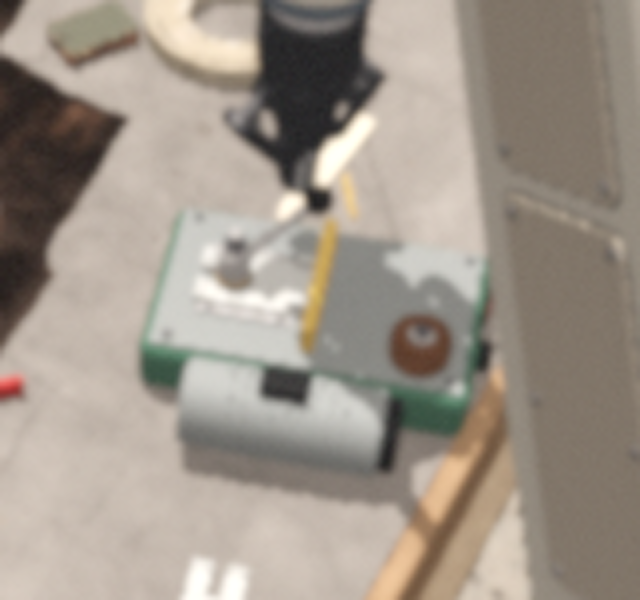

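The closed fingertips stand just behind the ball (crop px ~(318,198)), with no contact yet. I'll creep on.

Emit:
{"name": "apply_moves", "arguments": {"deltas": [{"claw": 1, "delta_pos": [0.15, 0, 0], "yaw": 0}, {"claw": 1, "delta_pos": [0.15, 0, 0], "yaw": 0}, {"claw": 1, "delta_pos": [0.15, 0, 0], "yaw": 0}]}}

```text
clock: 3.52
eef_pos: [477.3, -308.6, 263.6]
tcp_rot: [-3.142, -0.0, 2.594]
contact_force: [1.0, 0.0, -0.8]
opening: 0.0
grasp_force: 0.4
```

Emit:
{"name": "apply_moves", "arguments": {"deltas": [{"claw": 1, "delta_pos": [0.15, 0, 0], "yaw": 0}, {"claw": 1, "delta_pos": [0.1, 0, 0], "yaw": 0}]}}

```text
clock: 3.78
eef_pos: [475.7, -307.6, 263.9]
tcp_rot: [-3.142, 0.002, 2.594]
contact_force: [2.8, -2.4, -2.2]
opening: 0.003
grasp_force: 2.2
```

Emit:
{"name": "apply_moves", "arguments": {"deltas": [{"claw": 1, "delta_pos": [0.36, -0.1, 0], "yaw": 0.052}, {"claw": 1, "delta_pos": [0.36, -0.1, 0], "yaw": 0.052}, {"claw": 1, "delta_pos": [0.36, -0.1, 0], "yaw": 0.052}, {"claw": 1, "delta_pos": [0.36, -0.1, 0], "yaw": 0.052}]}}

```text
clock: 4.28
eef_pos: [461.8, -302.4, 263.9]
tcp_rot: [3.141, 0.002, 2.384]
contact_force: [5.2, -0.5, -2.6]
opening: 0.0
grasp_force: 2.1
```

Emit:
{"name": "apply_moves", "arguments": {"deltas": [{"claw": 1, "delta_pos": [0.6, -0.16, 0], "yaw": 0.087}, {"claw": 1, "delta_pos": [0.6, -0.16, 0], "yaw": 0.087}, {"claw": 1, "delta_pos": [0.6, -0.16, 0], "yaw": 0.087}, {"claw": 1, "delta_pos": [0.6, -0.16, 0], "yaw": 0.087}, {"claw": 1, "delta_pos": [0.6, -0.16, 0], "yaw": 0.087}, {"claw": 1, "delta_pos": [0.6, -0.16, 0], "yaw": 0.087}, {"claw": 1, "delta_pos": [0.6, -0.16, 0], "yaw": 0.087}, {"claw": 1, "delta_pos": [0.6, -0.16, 0], "yaw": 0.087}]}}

```text
clock: 5.28
eef_pos: [427.6, -267.4, 264.1]
tcp_rot: [3.14, 0.001, 1.687]
contact_force: [2.0, -2.1, 1.5]
opening: -0.0
grasp_force: 1.2
```

```bash
cat >> plan.py <<'E'
def chk(c=(493.5,-238.7)):
    s=st(); y=s['tcp_rot'][2]; rel=np.array(c)-s['eef_pos'][:2]
    d=np.array([np.cos(y),np.sin(y)]); e=np.array([np.sin(y),-np.cos(y)]); F=s['contact_force'][:2]
    print('c in tool',(rel@d).round(1),(rel@e).round(1),'push',(-F@d).round(1),'side',(F@e).round(1),'turned',round(np.degrees(2.594-y)%360,1))
E
python3 -c "
from plan import *
chk()"
```

```text
t 5.28 p [ 427.6 -267.4  264.1] rpy [3.140e+00 1.000e-03 1.687e+00] F [ 2.  -2.1  1.5] q [-0.56  0.36  2.01 -0.    0.78 -0.68] op -0.0
c in tool 20.9 68.8 push 2.3 side 1.7 turned 52.0
```

Emit:
{"name": "apply_moves", "arguments": {"deltas": [{"claw": 1, "delta_pos": [0.6, -0.16, 0], "yaw": 0.087}, {"claw": 1, "delta_pos": [0.6, -0.16, 0], "yaw": 0.087}, {"claw": 1, "delta_pos": [0.6, -0.16, 0], "yaw": 0.087}, {"claw": 1, "delta_pos": [0.6, -0.16, 0], "yaw": 0.087}, {"claw": 1, "delta_pos": [0.6, -0.16, 0], "yaw": 0.087}, {"claw": 1, "delta_pos": [0.6, -0.16, 0], "yaw": 0.087}, {"claw": 1, "delta_pos": [0.6, -0.16, 0], "yaw": 0.087}, {"claw": 1, "delta_pos": [0.6, -0.16, 0], "yaw": 0.087}]}}

```text
clock: 6.28
eef_pos: [423.7, -218.7, 263.9]
tcp_rot: [3.141, 0.0, 0.991]
contact_force: [-0.7, -3.1, 1.8]
opening: -0.0
grasp_force: 1.2
```

Emit:
{"name": "apply_moves", "arguments": {"deltas": [{"claw": 1, "delta_pos": [0.6, -0.16, 0], "yaw": 0.087}, {"claw": 1, "delta_pos": [0.6, -0.16, 0], "yaw": 0.087}, {"claw": 1, "delta_pos": [0.6, -0.16, 0], "yaw": 0.087}, {"claw": 1, "delta_pos": [0.6, -0.16, 0], "yaw": 0.087}, {"claw": 1, "delta_pos": [0.6, -0.16, 0], "yaw": 0.087}, {"claw": 1, "delta_pos": [0.6, -0.16, 0], "yaw": 0.087}, {"claw": 1, "delta_pos": [0.6, -0.16, 0], "yaw": 0.087}, {"claw": 1, "delta_pos": [0.6, -0.16, 0], "yaw": 0.087}]}}

```text
clock: 7.28
eef_pos: [451.4, -178.8, 263.6]
tcp_rot: [-3.141, 0.002, 0.295]
contact_force: [-2.8, -0.0, 2.8]
opening: -0.006
grasp_force: 1.3
```

```bash
python3 -c "
from plan import *
chk()"
```

```text
t 7.28 p [ 451.4 -178.8  263.6] rpy [-3.141e+00  2.000e-03  2.950e-01] F [-2.8 -0.   2.8] q [-0.38  0.33  2.04 -0.    0.77  0.9 ] op -0.01
c in tool 22.9 69.5 push 2.7 side -0.8 turned 131.7
```

Emit:
{"name": "apply_moves", "arguments": {"deltas": [{"claw": 1, "delta_pos": [0.6, -0.16, 0], "yaw": 0.087}, {"claw": 1, "delta_pos": [0.6, -0.16, 0], "yaw": 0.087}, {"claw": 1, "delta_pos": [0.6, -0.16, 0], "yaw": 0.087}, {"claw": 1, "delta_pos": [0.6, -0.16, 0], "yaw": 0.087}, {"claw": 1, "delta_pos": [0.6, -0.16, 0], "yaw": 0.087}, {"claw": 1, "delta_pos": [0.6, -0.16, 0], "yaw": 0.087}, {"claw": 1, "delta_pos": [0.6, -0.16, 0], "yaw": 0.087}, {"claw": 1, "delta_pos": [0.6, -0.16, 0], "yaw": 0.087}]}}

```text
clock: 8.28
eef_pos: [498.3, -166.2, 263.3]
tcp_rot: [-3.141, 0.003, -0.401]
contact_force: [-1.2, 3.3, 1.9]
opening: -0.001
grasp_force: 1.6
```

Emit:
{"name": "apply_moves", "arguments": {"deltas": [{"claw": 1, "delta_pos": [0.6, -0.16, 0], "yaw": 0.087}, {"claw": 1, "delta_pos": [0.6, -0.16, 0], "yaw": 0.087}, {"claw": 1, "delta_pos": [0.6, -0.16, 0], "yaw": 0.087}, {"claw": 1, "delta_pos": [0.36, -0.1, 0], "yaw": 0.052}, {"claw": 1, "delta_pos": [0.36, -0.1, 0], "yaw": 0.052}]}}

```text
clock: 8.9
eef_pos: [523.5, -173.4, 263.3]
tcp_rot: [3.141, 0.003, -0.765]
contact_force: [-0.4, 4.4, 0.2]
opening: 0.002
grasp_force: 1.5
```

```bash
python3 -c "
from plan import *
chk()"
```

```text
t 8.9 p [ 523.5 -173.4  263.3] rpy [ 3.141e+00  3.000e-03 -7.650e-01] F [-0.4  4.4  0.2] q [-0.32  0.42  1.9   0.    0.82  2.01] op 0.0
c in tool 23.6 67.9 push 3.3 side -2.9 turned 192.5
```

Emit:
{"name": "apply_moves", "arguments": {"deltas": [{"claw": 1, "delta_pos": [0.2, -0.07, 0], "yaw": 0.03}, {"claw": 1, "delta_pos": [0.2, -0.07, 0], "yaw": 0.03}, {"claw": 1, "delta_pos": [0.2, -0.07, 0], "yaw": 0.03}, {"claw": 1, "delta_pos": [0.2, -0.07, 0], "yaw": 0.03}, {"claw": 1, "delta_pos": [0.2, -0.07, 0], "yaw": 0.03}]}}

```text
clock: 9.52
eef_pos: [533.6, -179.0, 263.7]
tcp_rot: [-3.142, 0.0, -0.915]
contact_force: [-0.3, 4.3, -0.6]
opening: -0.001
grasp_force: 1.5
```

Emit:
{"name": "apply_moves", "arguments": {"deltas": [{"claw": 1, "delta_pos": [0.2, -0.07, 0], "yaw": 0.03}, {"claw": 1, "delta_pos": [0.2, -0.07, 0], "yaw": 0.03}]}}

```text
clock: 9.78
eef_pos: [537.1, -181.4, 263.7]
tcp_rot: [-3.141, -0.0, -0.975]
contact_force: [0.3, 4.2, 0.2]
opening: -0.003
grasp_force: 1.5
```

Emit:
{"name": "apply_moves", "arguments": {"deltas": [{"claw": 1, "delta_pos": [0.2, -0.07, 0], "yaw": 0.03}, {"claw": 1, "delta_pos": [0.2, -0.07, 0], "yaw": 0.03}]}}

```text
clock: 10.02
eef_pos: [540.5, -184.0, 263.7]
tcp_rot: [-3.141, -0.0, -1.035]
contact_force: [-0.1, 3.3, -0.2]
opening: -0.005
grasp_force: 1.5
```

Emit:
{"name": "apply_moves", "arguments": {"deltas": [{"claw": 1, "delta_pos": [0.2, -0.07, 0], "yaw": 0.03}, {"claw": 1, "delta_pos": [0.2, -0.07, 0], "yaw": 0.03}]}}

```text
clock: 10.28
eef_pos: [543.7, -186.8, 263.7]
tcp_rot: [-3.141, -0.0, -1.095]
contact_force: [-0.7, 3.4, 0.7]
opening: -0.006
grasp_force: 1.5
```

Emit:
{"name": "apply_moves", "arguments": {"deltas": [{"claw": 1, "delta_pos": [0.2, -0.07, 0], "yaw": 0.03}, {"claw": 1, "delta_pos": [0.2, -0.07, 0], "yaw": 0.03}]}}

```text
clock: 10.52
eef_pos: [546.7, -189.7, 263.7]
tcp_rot: [-3.141, -0.0, -1.155]
contact_force: [0.8, 3.7, 1.3]
opening: -0.002
grasp_force: 1.5
```

Emit:
{"name": "apply_moves", "arguments": {"deltas": [{"claw": 1, "delta_pos": [0.2, -0.07, 0], "yaw": 0.03}, {"claw": 1, "delta_pos": [0.2, -0.07, 0], "yaw": 0.03}]}}

```text
clock: 10.78
eef_pos: [549.5, -192.9, 263.7]
tcp_rot: [-3.141, -0.0, -1.215]
contact_force: [0.6, 4.7, 0.4]
opening: -0.001
grasp_force: 1.5
```

```bash
python3 -c "
from plan import *
chk()"
```

```text
t 10.78 p [ 549.5 -192.9  263.7] rpy [-3.141 -0.    -1.215] F [0.6 4.7 0.4] q [-0.34  0.46  1.84 -0.    0.85  2.45] op -0.0
c in tool 23.5 68.5 push 4.2 side -2.2 turned 218.3
```

Emit:
{"name": "apply_moves", "arguments": {"deltas": [{"claw": 1, "delta_pos": [0.2, -0.07, 0], "yaw": 0.03}, {"claw": 1, "delta_pos": [0.2, -0.07, 0], "yaw": 0.03}]}}

```text
clock: 11.02
eef_pos: [552.2, -196.2, 263.7]
tcp_rot: [-3.142, -0.0, -1.275]
contact_force: [1.2, 3.0, 1.0]
opening: 0.001
grasp_force: 1.4
```

Emit:
{"name": "apply_moves", "arguments": {"deltas": [{"claw": 1, "delta_pos": [0.2, -0.07, 0], "yaw": 0.03}, {"claw": 1, "delta_pos": [0.2, -0.07, 0], "yaw": 0.03}]}}

```text
clock: 11.28
eef_pos: [554.7, -199.6, 263.7]
tcp_rot: [-3.141, -0.0, -1.335]
contact_force: [0.3, 4.3, 0.3]
opening: -0.001
grasp_force: 1.4
```

Emit:
{"name": "apply_moves", "arguments": {"deltas": [{"claw": 1, "delta_pos": [0.2, -0.07, 0], "yaw": 0.03}, {"claw": 1, "delta_pos": [0.2, -0.07, 0], "yaw": 0.03}]}}

```text
clock: 11.52
eef_pos: [556.9, -203.2, 263.7]
tcp_rot: [-3.142, -0.0, -1.395]
contact_force: [1.5, 3.7, 2.0]
opening: -0.001
grasp_force: 1.4
```

Emit:
{"name": "apply_moves", "arguments": {"deltas": [{"claw": 1, "delta_pos": [0.2, -0.07, 0], "yaw": 0.03}, {"claw": 1, "delta_pos": [0.2, -0.07, 0], "yaw": 0.03}]}}

```text
clock: 11.78
eef_pos: [558.9, -206.9, 263.7]
tcp_rot: [-3.142, -0.0, -1.455]
contact_force: [1.7, 3.2, 1.1]
opening: 0.001
grasp_force: 1.4
```

Emit:
{"name": "apply_moves", "arguments": {"deltas": [{"claw": 1, "delta_pos": [0.2, -0.07, 0], "yaw": 0.03}, {"claw": 1, "delta_pos": [0.2, -0.07, 0], "yaw": 0.03}]}}

```text
clock: 12.02
eef_pos: [560.7, -210.7, 263.7]
tcp_rot: [-3.141, 0.0, -1.515]
contact_force: [1.4, 6.4, 2.2]
opening: -0.001
grasp_force: 2.8
```

Emit:
{"name": "apply_moves", "arguments": {"deltas": [{"claw": 1, "delta_pos": [0.15, -0.05, 0], "yaw": 0.022}]}}

```text
clock: 12.15
eef_pos: [561.3, -211.8, 263.7]
tcp_rot: [3.141, 0.001, -1.537]
contact_force: [2.5, 8.1, 2.6]
opening: 0.004
grasp_force: 4.0
```

```bash
python3 -c "
from plan import *
chk()"
```

```text
t 12.15 p [ 561.3 -211.8  263.7] rpy [ 3.141e+00  1.000e-03 -1.537e+00] F [2.5 8.1 2.6] q [-0.36  0.48  1.8   0.    0.87  2.74] op 0.0
c in tool 24.6 68.6 push 8.1 side -2.8 turned 236.7
```

Emit:
{"name": "apply_moves", "arguments": {"deltas": [{"claw": 1, "delta_pos": [0.15, -0.04, 0], "yaw": 0.022}, {"claw": 1, "delta_pos": [0, 0, 0], "yaw": 0}]}}

```text
clock: 12.4
eef_pos: [561.7, -212.8, 263.7]
tcp_rot: [3.141, 0.002, -1.559]
contact_force: [2.7, 10.5, 3.3]
opening: 0.001
grasp_force: 4.9
```

Emit:
{"name": "apply_moves", "arguments": {"deltas": [{"claw": 1, "delta_pos": [0.15, -0.03, 0], "yaw": 0.01}, {"claw": 1, "delta_pos": [0.05, 0, 0], "yaw": 0}, {"claw": 1, "delta_pos": [0, 0, 0], "yaw": 0}]}}

```text
clock: 12.78
eef_pos: [562.1, -214.3, 263.7]
tcp_rot: [3.141, 0.003, -1.569]
contact_force: [2.1, 12.7, 4.5]
opening: 0.0
grasp_force: 6.5
```

Emit:
{"name": "apply_moves", "arguments": {"deltas": [{"claw": 1, "delta_pos": [0.15, -0.03, 0], "yaw": 0.01}, {"claw": 1, "delta_pos": [0, 0, 0], "yaw": 0}]}}

```text
clock: 13.02
eef_pos: [562.4, -215.5, 263.7]
tcp_rot: [3.141, 0.003, -1.579]
contact_force: [3.1, 16.4, 4.1]
opening: 0.001
grasp_force: 7.7
```

```bash
python3 -c "
from plan import *
chk()"
```

```text
t 13.03 p [ 562.4 -215.5  263.7] rpy [ 3.141e+00  3.000e-03 -1.579e+00] F [ 3.1 16.4  4.1] q [-0.37  0.48  1.79  0.    0.87  2.78] op 0.0
c in tool 23.8 68.7 push 16.4 side -2.9 turned 239.1
```

Emit:
{"name": "apply_moves", "arguments": {"deltas": [{"claw": 1, "delta_pos": [-0.3, 0, 0], "yaw": 0}, {"claw": 1, "delta_pos": [-0.5, 0, 0], "yaw": 0}, {"claw": 1, "delta_pos": [-1.2, 0, 0], "yaw": 0}, {"claw": 1, "delta_pos": [-1, 0, -1], "yaw": 0}, {"claw": 1, "delta_pos": [0, 0, -3], "yaw": 0}, {"claw": 0.3, "delta_pos": [0, 0, -3], "yaw": 0}, {"claw": 0.3, "delta_pos": [0, 0, 0], "yaw": 0}]}}

```text
clock: 13.9
eef_pos: [563.4, -187.1, 336.8]
tcp_rot: [-3.137, -0.002, -1.577]
contact_force: [0.2, 0.1, -1.5]
opening: 0.348
grasp_force: 0.0
```

```bash
python3 - <<'E'
from plan import *
st()
plan([434,-255.2,300],-1.306,8,0.3)
f=r.grab_frame('top'); np.savez('top1.npz',**f); cv2.imwrite('pics/t3.png',cv2.resize(f['img'][225:375,315:465],(600,600),interpolation=cv2.INTER_CUBIC))
E
```

```text
t 13.9 p [ 563.4 -187.1  336.8] rpy [-3.137e+00 -2.000e-03 -1.577e+00] F [ 0.2  0.1 -1.5] q [-0.32  0.38  1.77 -0.    0.99  2.83] op 0.35
[{"claw": 0.3, "delta_pos": [0.86, 1.61, 0.46], "yaw": -0.034}, {"claw": 0.3, "delta_pos": [0.81, 1.64, 0.46], "yaw": -0.034}, {"claw": 0.3, "delta_pos": [0.75, 1.67, 0.46], "yaw": -0.034}, {"claw": 0.3, "delta_pos": [0.69, 1.69, 0.46], "yaw": -0.034}, {"claw": 0.3, "delta_pos": [0.64, 1.71, 0.46], "yaw": -0.034}, {"claw": 0.3, "delta_pos": [0.58, 1.74, 0.46], "yaw": -0.034}, {"claw": 0.3, "delta_pos": [0.51, 1.75, 0.46], "yaw": -0.034}, {"claw": 0.3, "delta_pos": [0.46, 1.77, 0.46], "yaw": -0.033}]
end [ 434.  -255.2  300. ] -1.306
```

View pics/t3.png

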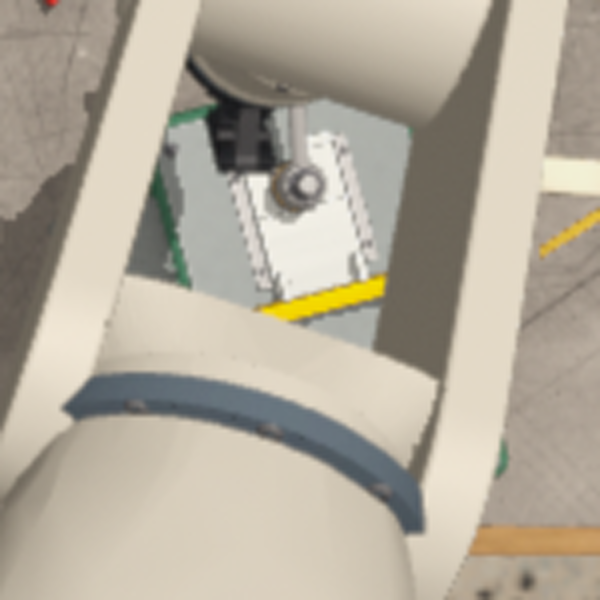

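The lever now points away from the operator (crop px (300,120)) and the guide and its gussets (283,290)/(355,272) are where measured. On to the fence.

Emit:
{"name": "apply_moves", "arguments": {"deltas": [{"claw": 0.3, "delta_pos": [0.86, 1.61, 0.46], "yaw": -0.034}, {"claw": 0.3, "delta_pos": [0.81, 1.64, 0.46], "yaw": -0.034}, {"claw": 0.3, "delta_pos": [0.75, 1.67, 0.46], "yaw": -0.034}, {"claw": 0.3, "delta_pos": [0.69, 1.69, 0.46], "yaw": -0.034}, {"claw": 0.3, "delta_pos": [0.64, 1.71, 0.46], "yaw": -0.034}, {"claw": 0.3, "delta_pos": [0.58, 1.74, 0.46], "yaw": -0.034}, {"claw": 0.3, "delta_pos": [0.51, 1.75, 0.46], "yaw": -0.034}, {"claw": 0.3, "delta_pos": [0.46, 1.77, 0.46], "yaw": -0.033}]}}

```text
clock: 14.95
eef_pos: [432.2, -255.1, 295.9]
tcp_rot: [3.14, 0.001, -1.305]
contact_force: [-0.5, 0.3, 0.7]
opening: 0.348
grasp_force: 0.0
```

```bash
python3 - <<'E'
from plan import *
st()
f=r.grab_frame('scene'); cv2.imwrite('pics/s4.png',cv2.resize(f['img'][150:280,330:470],(640,594),interpolation=cv2.INTER_CUBIC))
plan([434,-255.2,234],-1.306,6,0.3)
E
```

```text
t 14.95 p [ 432.2 -255.1  295.9] rpy [ 3.140e+00  1.000e-03 -1.305e+00] F [-0.5  0.3  0.7] q [-0.54  0.3   1.99 -0.    0.85  2.34] op 0.35
[{"claw": 0.3, "delta_pos": [0.01, -0.06, 1.02], "yaw": 0.0}, {"claw": 0.3, "delta_pos": [0.01, -0.06, 1.02], "yaw": 0.0}, {"claw": 0.3, "delta_pos": [0.01, -0.06, 1.02], "yaw": 0.001}, {"claw": 0.3, "delta_pos": [0.02, -0.06, 1.02], "yaw": 0.0}, {"claw": 0.3, "delta_pos": [0.01, -0.06, 1.02], "yaw": 0.001}, {"claw": 0.3, "delta_pos": [0.01, -0.05, 1.02], "yaw": 0.0}]
end [ 434.  -255.2  234. ] -1.306
```

View pics/s4.png

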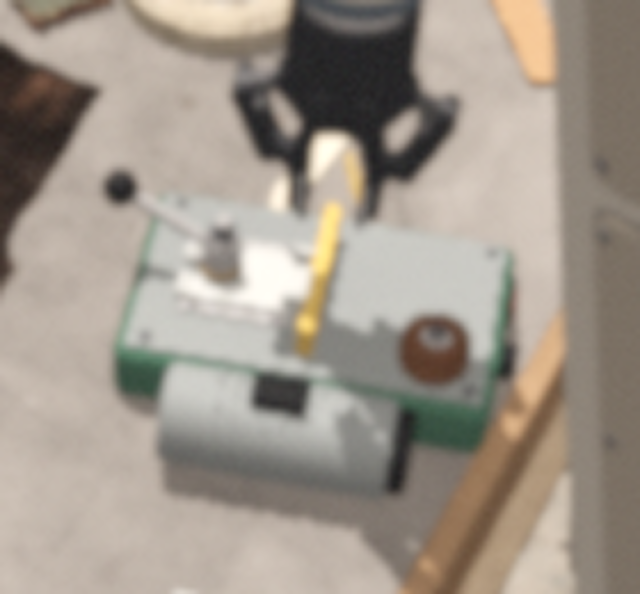

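Emit:
{"name": "apply_moves", "arguments": {"deltas": [{"claw": 0.3, "delta_pos": [0, 0, 1], "yaw": 0}, {"claw": 0.3, "delta_pos": [0, 0, 1], "yaw": 0}, {"claw": 0.3, "delta_pos": [0, 0, 1], "yaw": 0}, {"claw": 0.3, "delta_pos": [0, 0, 1], "yaw": 0}, {"claw": 0.3, "delta_pos": [0, 0, 1], "yaw": 0}, {"claw": 0.3, "delta_pos": [0, 0, 0.5], "yaw": 0}, {"claw": 0.3, "delta_pos": [0, 0, 0], "yaw": 0}]}}

```text
clock: 15.88
eef_pos: [433.0, -255.1, 241.5]
tcp_rot: [3.141, 0.001, -1.306]
contact_force: [0.2, 0.7, 0.2]
opening: 0.347
grasp_force: 0.0
```

Emit:
{"name": "apply_moves", "arguments": {"deltas": [{"claw": 0.3, "delta_pos": [0, -0.1, 0.6], "yaw": 0}, {"claw": 0.3, "delta_pos": [0, 0, 0], "yaw": 0}, {"claw": 0.6, "delta_pos": [0, 0, 0], "yaw": 0}, {"claw": 1, "delta_pos": [0, 0, 0], "yaw": 0}, {"claw": 1, "delta_pos": [0, 0, 0], "yaw": 0}, {"claw": 1, "delta_pos": [0, 0, 0], "yaw": 0}, {"claw": 1, "delta_pos": [0, 0, 0], "yaw": 0}], "grip_force": 45}}

```text
clock: 16.75
eef_pos: [434.3, -255.0, 236.2]
tcp_rot: [-3.141, -0.001, -1.306]
contact_force: [1.6, 1.9, 4.6]
opening: 0.1
grasp_force: 46.5
```

```bash
python3 -c "
from plan import *
chk()
print(r.sense()['wrist_torque'])"
```

```text
t 16.75 p [ 434.3 -255.   236.2] rpy [-3.141e+00 -1.000e-03 -1.306e+00] F [1.6 1.9 4.6] q [-0.53  0.4   2.02  0.    0.72  2.34] op 0.1
c in tool -0.3 -61.4 push 1.4 side -2.1 turned 223.5
[ 0.23933993 -0.15716943 -0.03693373]
```

Emit:
{"name": "apply_moves", "arguments": {"deltas": [{"claw": 1, "delta_pos": [0, 0.4, 0], "yaw": 0}, {"claw": 1, "delta_pos": [0, 0.4, 0], "yaw": 0}, {"claw": 1, "delta_pos": [0, 0.4, 0], "yaw": 0}, {"claw": 1, "delta_pos": [0, 0.4, 0], "yaw": 0}]}}

```text
clock: 17.25
eef_pos: [418.7, -259.4, 236.2]
tcp_rot: [-3.141, -0.001, -1.306]
contact_force: [4.5, -0.1, 4.8]
opening: 0.104
grasp_force: 46.6
```

Emit:
{"name": "apply_moves", "arguments": {"deltas": [{"claw": 1, "delta_pos": [0, 0.5, 0], "yaw": 0}, {"claw": 1, "delta_pos": [0, 0.5, 0], "yaw": 0}, {"claw": 1, "delta_pos": [0, 0.5, 0], "yaw": 0}, {"claw": 1, "delta_pos": [0, 0.5, 0], "yaw": 0}, {"claw": 1, "delta_pos": [0, 0.45, 0], "yaw": 0}, {"claw": 1, "delta_pos": [0, 0, 0], "yaw": 0}]}}

```text
clock: 18.0
eef_pos: [394.7, -265.9, 236.2]
tcp_rot: [-3.141, -0.001, -1.306]
contact_force: [1.9, -0.5, 6.4]
opening: 0.106
grasp_force: 46.7
```

Emit:
{"name": "apply_moves", "arguments": {"deltas": [{"claw": 1, "delta_pos": [0, 0, -0.4], "yaw": 0}, {"claw": 1, "delta_pos": [0, 0, -0.6], "yaw": 0}, {"claw": 1, "delta_pos": [0, 0, -1], "yaw": 0}, {"claw": 1, "delta_pos": [0, 0, 0], "yaw": 0}]}}

```text
clock: 18.5
eef_pos: [395.2, -265.7, 256.7]
tcp_rot: [-3.141, -0.001, -1.306]
contact_force: [0.0, -0.4, -2.0]
opening: 0.105
grasp_force: 45.7
```

Emit:
{"name": "apply_moves", "arguments": {"deltas": [{"claw": 1, "delta_pos": [0, 0, -1.5], "yaw": 0}, {"claw": 1, "delta_pos": [0, 0, -2.5], "yaw": 0}, {"claw": 1, "delta_pos": [0, 0, -2.5], "yaw": 0}, {"claw": 1, "delta_pos": [0, 0, -2], "yaw": 0}, {"claw": 1, "delta_pos": [0, 0, -0.5], "yaw": 0}, {"claw": 1, "delta_pos": [0, 0, 0], "yaw": 0}]}}

```text
clock: 19.25
eef_pos: [394.9, -265.5, 346.0]
tcp_rot: [-3.141, -0.0, -1.306]
contact_force: [-0.4, -0.3, -1.3]
opening: 0.102
grasp_force: 45.7
```

```bash
python3 - <<'E'
from plan import *
s=st(); print(s['grasp_force'])
plan([514,190.5,300],0.0,20,1)
f=r.grab_frame('scene'); cv2.imwrite('pics/s5.png',f['img'][100:400,220:620])
E
```

```text
t 19.25 p [ 394.9 -265.5  346. ] rpy [-3.141 -0.    -1.306] F [-0.4 -0.3 -1.3] q [-0.6   0.19  2.   -0.    0.95  2.28] op 0.1
45.699520111083984
[{"claw": 1, "delta_pos": [-2.04, -1.17, 0.23], "yaw": -0.065}, {"claw": 1, "delta_pos": [-1.96, -1.3, 0.23], "yaw": -0.065}, {"claw": 1, "delta_pos": [-1.88, -1.43, 0.23], "yaw": -0.065}, {"claw": 1, "delta_pos": [-1.78, -1.55, 0.23], "yaw": -0.065}, {"claw": 1, "delta_pos": [-1.67, -1.66, 0.23], "yaw": -0.065}, {"claw": 1, "delta_pos": [-1.56, -1.76, 0.23], "yaw": -0.065}, {"claw": 1, "delta_pos": [-1.45, -1.86, 0.23], "yaw": -0.065}, {"claw": 1, "delta_pos": [-1.32, -1.95, 0.23], "yaw": -0.065}, {"claw": 1, "delta_pos": [-1.19, -2.03, 0.23], "yaw": -0.066}, {"claw": 1, "delta_pos": [-1.06, -2.11, 0.23], "yaw": -0.065}, {"claw": 1, "delta_pos": [-0.92, -2.17, 0.23], "yaw": -0.066}, {"claw": 1, "delta_pos": [-0.77, -2.23, 0.23], "yaw": -0.065}, {"claw": 1, "delta_pos": [-0.63, -2.27, 0.23], "yaw": -0.066}, {"claw": 1, "delta_pos": [-0.47, -2.31, 0.23], "yaw": -0.065}, {"claw": 1, "delta_pos": [-0.32, -2.33, 0.23], "yaw": -0.066}, {"claw": 1, "delta_pos": [-0.17, -2.35, 0.23], "yaw": -0.065}, {"claw": 1, "delta_pos": [-0.02, -2.36, 0.23], "yaw": -0.066}, {"claw": 1, "delta_pos": [0.14, -2.35, 0.23], "yaw": -0.065}, {"claw": 1, "delta_pos": [0.29, -2.34, 0.23], "yaw": -0.066}, {"claw": 1, "delta_pos": [0.45, -2.31, 0.23], "yaw": -0.065}]
end [514.  190.5 300. ] -0.0
```

View pics/s5.png

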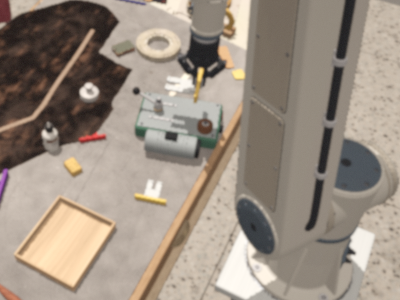

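The guide hangs level in the fingers (crop px ~(185,82)), clear of the burnisher. I'll carry it to the tray.

Emit:
{"name": "apply_moves", "arguments": {"deltas": [{"claw": 1, "delta_pos": [-2.04, -1.17, 0.23], "yaw": -0.065}, {"claw": 1, "delta_pos": [-1.96, -1.3, 0.23], "yaw": -0.065}, {"claw": 1, "delta_pos": [-1.88, -1.43, 0.23], "yaw": -0.065}, {"claw": 1, "delta_pos": [-1.78, -1.55, 0.23], "yaw": -0.065}, {"claw": 1, "delta_pos": [-1.67, -1.66, 0.23], "yaw": -0.065}, {"claw": 1, "delta_pos": [-1.56, -1.76, 0.23], "yaw": -0.065}, {"claw": 1, "delta_pos": [-1.45, -1.86, 0.23], "yaw": -0.065}, {"claw": 1, "delta_pos": [-1.32, -1.95, 0.23], "yaw": -0.065}]}}

```text
clock: 20.3
eef_pos: [442.5, -82.4, 326.5]
tcp_rot: [3.141, 0.001, -0.784]
contact_force: [0.2, -0.4, -0.6]
opening: 0.105
grasp_force: 45.7
```

Emit:
{"name": "apply_moves", "arguments": {"deltas": [{"claw": 1, "delta_pos": [-1.19, -2.03, 0.23], "yaw": -0.066}, {"claw": 1, "delta_pos": [-1.06, -2.11, 0.23], "yaw": -0.065}, {"claw": 1, "delta_pos": [-0.92, -2.17, 0.23], "yaw": -0.066}, {"claw": 1, "delta_pos": [-0.77, -2.23, 0.23], "yaw": -0.065}, {"claw": 1, "delta_pos": [-0.63, -2.27, 0.23], "yaw": -0.066}, {"claw": 1, "delta_pos": [-0.47, -2.31, 0.23], "yaw": -0.065}, {"claw": 1, "delta_pos": [-0.32, -2.33, 0.23], "yaw": -0.066}, {"claw": 1, "delta_pos": [-0.17, -2.35, 0.23], "yaw": -0.065}]}}

```text
clock: 21.3
eef_pos: [490.1, 99.9, 308.0]
tcp_rot: [3.141, 0.002, -0.26]
contact_force: [1.1, -0.7, -0.7]
opening: 0.1
grasp_force: 45.7
```

Emit:
{"name": "apply_moves", "arguments": {"deltas": [{"claw": 1, "delta_pos": [-0.02, -2.36, 0.23], "yaw": -0.066}, {"claw": 1, "delta_pos": [0.14, -2.35, 0.23], "yaw": -0.065}, {"claw": 1, "delta_pos": [0.29, -2.34, 0.23], "yaw": -0.066}, {"claw": 1, "delta_pos": [0.45, -2.31, 0.23], "yaw": -0.065}, {"claw": 1, "delta_pos": [0, 0, 0], "yaw": 0}]}}

```text
clock: 21.92
eef_pos: [514.3, 191.6, 299.1]
tcp_rot: [3.141, 0.001, 0.002]
contact_force: [-0.6, -0.1, -2.0]
opening: 0.1
grasp_force: 45.6
```

```bash
python3 - <<'E'
from plan import *
s=st(); print(s['grasp_force'])
f=r.grab_frame('scene'); cv2.imwrite('pics/s6.png',cv2.resize(f['img'][230:430,180:400],(660,600)))
E
```

```text
t 21.93 p [514.3 191.6 299.1] rpy [3.141e+00 1.000e-03 2.000e-03] F [-0.6 -0.1 -2. ] q [0.35 0.36 1.89 0.   0.89 1.92] op 0.1
45.64274847507477
```

View pics/s6.png

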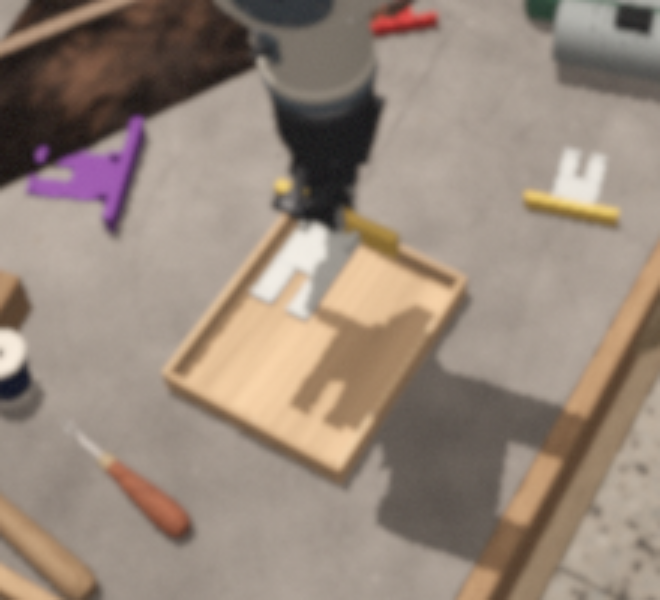

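The guide is held flat over the tray, with its foot pointing into it (px ~(300,275)). I'll lower it.

Emit:
{"name": "apply_moves", "arguments": {"deltas": [{"claw": 1, "delta_pos": [0, 0, 1.5], "yaw": 0}, {"claw": 1, "delta_pos": [0, 0, 2], "yaw": 0}, {"claw": 1, "delta_pos": [0, 0, 2], "yaw": 0}, {"claw": 1, "delta_pos": [0, 0, 2], "yaw": 0}, {"claw": 1, "delta_pos": [0, 0, 1.5], "yaw": 0}, {"claw": 1, "delta_pos": [0, 0, 0.7], "yaw": 0}, {"claw": 1, "delta_pos": [0, 0, 0.3], "yaw": 0}, {"claw": 1, "delta_pos": [0, 0, 0.2], "yaw": 0}]}}

```text
clock: 22.98
eef_pos: [514.4, 190.4, 198.2]
tcp_rot: [-3.141, -0.001, -0.0]
contact_force: [0.6, 0.8, -0.7]
opening: 0.098
grasp_force: 45.6
```

Emit:
{"name": "apply_moves", "arguments": {"deltas": [{"claw": 1, "delta_pos": [0, 0, 0.3], "yaw": 0}, {"claw": 1, "delta_pos": [0, 0, 0.2], "yaw": 0}, {"claw": 1, "delta_pos": [0, 0, 0.1], "yaw": 0}, {"claw": 1, "delta_pos": [0, 0, 0], "yaw": 0}]}}

```text
clock: 23.48
eef_pos: [514.1, 190.4, 191.9]
tcp_rot: [-3.142, 0.0, -0.0]
contact_force: [-0.1, -0.5, -2.1]
opening: 0.104
grasp_force: 45.6
```

Emit:
{"name": "apply_moves", "arguments": {"deltas": [{"claw": 1, "delta_pos": [0, 0, 0.06], "yaw": 0}, {"claw": 1, "delta_pos": [0, 0, 0.05], "yaw": 0}]}}

```text
clock: 23.72
eef_pos: [514.2, 190.4, 191.2]
tcp_rot: [-3.141, -0.0, -0.0]
contact_force: [-2.8, -1.1, 9.1]
opening: 0.104
grasp_force: 47.1
```

Emit:
{"name": "apply_moves", "arguments": {"deltas": [{"claw": 0.7, "delta_pos": [0, 0, 0], "yaw": 0}, {"claw": 0.5, "delta_pos": [0, 0, 0], "yaw": 0}, {"claw": 0.3, "delta_pos": [0, 0, 0], "yaw": 0}, {"claw": 0.3, "delta_pos": [0, 0, 0], "yaw": 0}, {"claw": 0.3, "delta_pos": [0, 0, -0.5], "yaw": 0}, {"claw": 0.3, "delta_pos": [0, 0, -1.5], "yaw": 0}, {"claw": 0.3, "delta_pos": [0, 0, -3], "yaw": 0}, {"claw": 0.3, "delta_pos": [0, 0, -4], "yaw": 0}]}}

```text
clock: 24.72
eef_pos: [513.9, 190.3, 282.1]
tcp_rot: [3.141, 0.001, -0.0]
contact_force: [1.2, 0.0, 0.1]
opening: 0.343
grasp_force: 0.0
```

Emit:
{"name": "apply_moves", "arguments": {"deltas": [{"claw": 0.3, "delta_pos": [-1.5, 2, -4], "yaw": 0}, {"claw": 0.3, "delta_pos": [-2, 4, -3], "yaw": 0}, {"claw": 0.3, "delta_pos": [-2, 5, 0], "yaw": 0}, {"claw": 0.3, "delta_pos": [-2, 5, 0], "yaw": 0}, {"claw": 0.3, "delta_pos": [-2, 4, 0], "yaw": 0}, {"claw": 0.3, "delta_pos": [0, 2, 0], "yaw": 0}, {"claw": 0.3, "delta_pos": [0, 0, 0], "yaw": 0}]}}

```text
clock: 25.6
eef_pos: [418.9, -30.5, 351.8]
tcp_rot: [3.141, -0.002, -0.003]
contact_force: [0.6, 0.6, -0.8]
opening: 0.351
grasp_force: 0.0
```

```bash
python3 - <<'E'
from plan import *
st()
f=r.grab_frame('top'); g=r.grab_frame('scene'); w=cloud(f)
cv2.imwrite('pics/end.png',np.hstack([cv2.resize(f['img'][130:380,100:500],(480,300)),cv2.resize(g['img'][150:400,220:450],(320,300))]))
hs=cv2.cvtColor(f['img'],cv2.COLOR_BGR2HSV); m=cv2.inRange(hs,(20,150,90),(32,255,255))>0; m[:, :115]=0; m[:,230:]=0; m[:210]=0;m[310:]=0
print(m.sum(),np.nanmedian(w[m],0).round(1))
E
```

```text
t 25.6 p [418.9 -30.5 351.8] rpy [ 3.141e+00 -2.000e-03 -3.000e-03] F [ 0.6  0.6 -0.8] q [-0.08  0.1   2.1  -0.    0.94  1.5 ] op 0.35
323 [513.4 186.   29. ]
```

View pics/end.png

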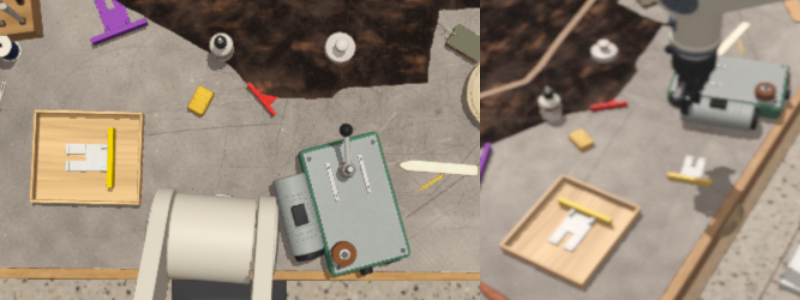

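The guide stands flat in the tray (px ~(92,157), fence top 29 mm high, as it should be). The deck is clear, the lever points away, and the bystanders haven't moved.

```bash
python3 -c "
from rig import r
print(r.sign_off())"
```

```text
the job is handed in; nothing more can be done
None
```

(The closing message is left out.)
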